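# Pour the axle nuts into the tin

## Robot

A 7-joint arm with a two-finger parallel gripper is mounted at the origin on the work surface. World frame = base frame: x ahead of the robot, y to its left, z up, the work surface at z = 0. Lengths are in m, angles in rad, forces in N, time in s.
With the tool pointing down it reaches from about 0.35 to 0.9 m from the base axis. Payload 7.2 kg.
Tool frame: the origin (TCP) lies at the very end of the fingers, on their centre line; the grasp point (between the pads) lies bot.grip_depth behind it (bot.grip_depth is the distance from the TCP to the grasp point, in m); z points along the fingers, y is the line along which they close (so a half turn about z gives the same grasp; the last joint's range is limited). The gripper opens to 85 mm and grips with 20 to 120 N. Pads are 22 mm wide; open, the fingers measure 114 mm over their backs; the gripper's body (76 mm by 85 mm) begins 54 mm behind the grasp point. The pads swing forward as they close: fully open they stand 13 mm farther back than shut.
Start: joints at [1.129, 0.411, -0.013, 1.596, 0.006, 1.134, -0.082], TCP at [0.228, -0.582, 0.231] pointing down, gripper open.
Joint ranges: [-2.95, 2.95], [-0.29, 1.99], [-1.47, 1.44], [0.14, 2.54], [-1.03, 4.17], [0.13, 1.85], [-2.86, 2.86]. Speed limits (rad/s): [2.39, 2.39, 3.01, 3.01, 3.14, 3.14, 3.14].

## Interface

Orientations are given as a rotation vector (axis times angle).
In Python, from workcell import bot gives the robot as it stands. The module is installed in compiled form; this text tells all that it offers.
- The arm moves only by the tool send_rows, never from a script. Its argument "increments" is a list of rows, each a list of 6 numbers: the shift along the tool's x, y, z normalised to -1 to 1, where 1 is 0.08 m, then the turn, a rotation vector about the tool's x, y, z normalised to -1 to 1, where 1 is pi/2 rad. In form: [[x, y, z, rx, ry, rz], ...]. A call has 1 to 20 rows; each row shifts and turns the commanded pose from where the row before left it, along the tool's axes as they then stand; what a row does not reach is not made up. A row lasts 1/12 s, in which the tool goes at most 41.7 mm and 7.16 degrees, less where a joint would pass 70% of its speed; a pose out of reach is approached as far as the arm can. A call with a number of a shift or a turn outside -1 to 1 is refused whole. A call with a gripper value outside its range is refused whole. "claw" is the opening, from -1 (shut) to 1 (fully open), set as the call begins (left out, the last holds). The fingers move at their own pace and stop on an object; "newtons" is the grip in N (left out, the last holds). Time passes only in rows, so rows that do not move let the fingers close. It gives the time, the measured TCP pose, the force, the opening and the grip force at its end, in the units of the state.
- bot.state(): the state, without advancing time (a new reading comes with each control period).
- bot.read_camera(name): name is "scene" or "top" or "wrist"; returns the picture (420x560x3 uint8, red, green, blue); there is no depth.
- bot.camera_params(name): a dict with "mtx" (3x3 intrinsics, pixels), "eye" and "orientation" of the camera in the world. Camera axes: x right, y down, z forward; pixel columns grow to the right and rows downward; lengths in m; the calibration is good to about 2 mm. A picture is of the moment at which its call begins: read the wrist's pose just before it. camera_params takes no time and is no camera call; for the wrist camera it gives the pose at the moment of the call.
- bot.sign_off(): hands the job in; it is judged then, once.
The state is a dict: "clock": time; "joints": joint angles; "qd": joint speeds; "effort": joint torques, N m; "tcp_pos": TCP position; "tool_rot": TCP orientation; "force": force on the tool from outside, world axes, zero at the start; "wrist_torque": the same for the moment, N m; "grip_width": finger opening in m; "grasp_force": force on a finger pad.
Only numpy, scipy, OpenCV 4.12 (cv2) and the standard library are available. Lean on these libraries where they do the work, as an engineer would, in place of code of your own. Each camera call takes 0.05 s, during which the arm holds its last target. There are 200 camera calls.

## Task

Pick up the little steel cup of nuts and pour all six nuts into the open white tin, holding the cup's mouth just above the tin and leaving the tin standing where it is on the acrylic shelf. Then stand the empty cup upright in the middle of the black rubber pad on the bench. Leave the other things where they lie.

Things in the scene. Friction and masses are not known exactly. Their poses are not given: they have to be found in the camera images.
- cup: small round open steel cup standing on the bench, holding six nuts. Outside 51 mm across at the foot, widening evenly to 68 mm at the rim; 75 mm tall, wall 2.5 mm, floor 4 mm. Origin: centre of its underside, z up along its axis. Weighs about 0.15 kg without the nuts. No handle; can be gripped across its body from above or with the hand leaning over to one side
- cup_mouth (a point): centre of the cup's rim, 75 mm above its underside along its axis
- tin: round open white plastic tin standing loose on the acrylic shelf, the only open container there. 100 mm across outside, 94 mm inside, 55 mm tall, floor 3 mm thick; about 0.16 kg. Origin: centre of its underside, z up
- tin_mouth (a point): centre of the tin's rim, 55 mm above its underside
- shelf: thick clear acrylic shelf on two steel brackets, fixed on the bench: 150 mm deep (its x), 560 mm long (its y), the flat top 90 mm above the bench. Origin: at bench height under its centre
- pad: square black rubber pad, 110 x 110 x 5 mm, fixed flat on the bench. Origin: centre of its underside
- pad_top (a point): centre of the pad's top face, 5 mm above the bench
- nut0: one of six alike oiled steel hexagon nuts, 15.5 mm across flats and 10 mm thick, 12 g, at the start in the cup in two layers of three; slides down steel or plastic at a slope of about 20 degrees. Origin: its centre
- nut1: one of six alike oiled steel hexagon nuts, 15.5 mm across flats and 10 mm thick, 12 g, at the start in the cup in two layers of three; slides down steel or plastic at a slope of about 20 degrees. Origin: its centre
- nut2: one of six alike oiled steel hexagon nuts, 15.5 mm across flats and 10 mm thick, 12 g, at the start in the cup in two layers of three; slides down steel or plastic at a slope of about 20 degrees. Origin: its centre
- nut3: one of six alike oiled steel hexagon nuts, 15.5 mm across flats and 10 mm thick, 12 g, at the start in the cup in two layers of three; slides down steel or plastic at a slope of about 20 degrees. Origin: its centre
- nut4: one of six alike oiled steel hexagon nuts, 15.5 mm across flats and 10 mm thick, 12 g, at the start in the cup in two layers of three; slides down steel or plastic at a slope of about 20 degrees. Origin: its centre
- nut5: one of six alike oiled steel hexagon nuts, 15.5 mm across flats and 10 mm thick, 12 g, at the start in the cup in two layers of three; slides down steel or plastic at a slope of about 20 degrees. Origin: its centre
- lid: the tin's lid: a round white plastic disc 104 mm across and 10 mm thick with a small clip tab, lying flat on the acrylic shelf. Bystander. Origin: underside, near its middle
- gauge: black round pressure gauge, 54 mm across, 26 mm thick, lying face up on the acrylic shelf, with a short brass stem. Bystander. Origin: underside, near its middle
- tire_lever: yellow plastic tire lever, about 115 x 18 x 8 mm, lying on the acrylic shelf, pointing away from the robot. Bystander. Origin: underside, near its middle
- valve_key: aluminium T-shaped valve core key, 66 mm long, 26 mm across its head, 10 mm thick, lying on the acrylic shelf. Bystander. Origin: underside, near its middle
- scraper: scraper with black handle and steel blade, about 175 x 50 x 16 mm, lying on the bench. Bystander. Origin: underside, near its middle
- oil: grey plastic oil bottle, 44 mm across, 100 mm tall, standing on the bench to the left. Bystander. Origin: underside, near its middle

How it is judged:
On the way:
1. the cup is tipped over the tin: its axis more than 60 degrees from upright, the middle of its rim within 80 mm sideways of the middle of the tin's rim and less than 120 mm above it (angle between cup's own z axis and vertical above 1.05 rad and horizontal distance between cup_mouth and tin_mouth below 0.08 m and z of cup_mouth in the frame of tin_mouth between 0 and 0.12 m), for 0.1 s.
At the end, for the whole second after the job is handed in: All six nuts lie at rest inside the tin (within 50 mm of its axis, between its underside and its rim); the tin stands upright (within 0.1 rad) on the shelf top; the cup stands upright (within 0.1 rad), at rest on the rubber pad, its centre within 30 mm of the pad's centre (horizontal distance between each of nut0, nut1, nut2, nut3, nut4, nut5 and tin below 0.05 m and z of nut0 in the frame of tin between 0 and 0.055 m and linear speed of each of nut0, nut1, nut2, nut3, nut4, nut5 below 0.05 m/s and z of nut1 in the frame of tin between 0 and 0.055 m and z of nut2 in the frame of tin between 0 and 0.055 m and z of nut3 in the frame of tin between 0 and 0.055 m and z of nut4 in the frame of tin between 0 and 0.055 m and z of nut5 in the frame of tin between 0 and 0.055 m and angle between each of tin, cup's own z axis and vertical below 0.1 rad and z of tin in the frame of shelf between 0.085 and 0.095 m and horizontal distance between cup and pad_top below 0.03 m and height (world z) of cup between 0.002 and 0.01 m and linear speed of cup below 0.03 m/s); the robot touches nothing.
It fails at once if the tin is pushed more than 30 mm from where it stood (distance of tin from where it was at the start of the episode above 0.03 m).
It fails at once if the lid, gauge, tire lever, valve key, scraper or oil bottle is moved more than 40 mm (distance of any of lid, gauge, tire_lever, valve_key, scraper, oil from where it was at the start of the episode above 0.04 m).
It also fails if it takes over 61 s, if anything falls off the work surface, if the arm or the gripper's body presses on something with over 40 N, if the wrist force passes 120 N, or if a joint passes its speed limit or range.

## Working session

There is one attempt and no reset: what is moved stays moved. The work goes in short steps, Python scripts to look and compute and a tool call to move; the robot and the scene stay as the last step left them, time stands still between calls to the robot, and variables do not carry over. Pictures are saved under pics/ and viewed, at most 10 in all, crops included, and the job is handed in when it is done.

Besides the shell and the picture viewer there is one more tool, called after "Call:" as a command line: name --pt "numbers of a row" for each row, then --argument value for the rest. send_rows: Moves the arm, as the interface text tells. Its arguments: {"type":"object","properties":{"increments":{"type":"array"},"claw":{"type":"number"},"newtons":{"type":"number"}},"required":["increments"]}

```bash
mkdir -p pics; python3 - <<'E'
from workcell import bot
import cv2,numpy as np
for n in("scene","top"):
    im=bot.read_camera(n); cv2.imwrite(f"pics/{n}0.png",im[:,:,::-1])
    p=bot.camera_params(n); print(n,{k:np.round(np.array(v),4).tolist() for k,v in p.items()})
s=bot.state(); print({k:np.round(np.array(v),3).tolist() for k,v in s.items()}, bot.grip_depth)
E
```

```text
scene {'mtx': [[423.063, 0.0, 280.7182], [0.0, 423.063, 211.7172], [0.0, 0.0, 1.0]], 'eye': [1.1337, -0.3119, 0.5754], 'orientation': [-1.9579, -0.9541, 0.5185]}
top {'mtx': [[469.4942, 0.0, 286.894], [0.0, 469.4942, 207.4635], [0.0, 0.0, 1.0]], 'eye': [0.3206, 0.1305, 1.134], 'orientation': [-2.051, 2.1651, -0.231]}
{'clock': 0.1, 'joints': [1.129, 0.412, -0.013, 1.597, 0.006, 1.134, -0.082], 'qd': [0.0, 0.0, 0.0, -0.005, -0.001, -0.001, 0.001], 'effort': [0.003, -60.182, 0.684, -30.009, 0.014, 0.007, 0.0], 'tcp_pos': [0.228, -0.581, 0.231], 'tool_rot': [-3.086, -0.583, 0.001], 'force': [0.444, 0.343, 0.148], 'wrist_torque': [0.036, -0.055, 0.021], 'grasp_force': 0.0, 'grip_width': 0.086} 0.0187
```

View pics/scene0.png

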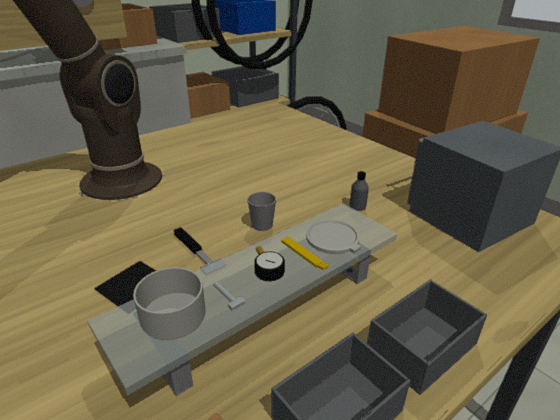

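View pics/top0.png

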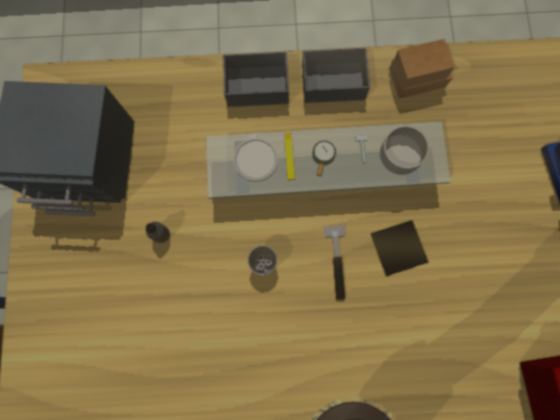

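The scene picture shows the cup at (262,210), the tin at (171,302) on the shelf's near end and the pad behind it. In the top view the cup rim is near (262,260), the tin rim near (405,148), the pad centre (400,248), the scraper between cup and pad, and the oil bottle at (157,232).

```bash
cat > h.py <<'E'
from workcell import bot
import cv2,numpy as np
from scipy.spatial.transform import Rotation as R
def cam(n):
    p=bot.camera_params(n); return np.array(p["mtx"]),np.array(p["eye"]),R.from_rotvec(p["orientation"]).as_matrix()
def back(n,u,v,z):
    K,e,M=cam(n); d=M@np.linalg.solve(K,[u,v,1]); return e+d*(z-e[2])/d[2]
def proj(n,P):
    K,e,M=cam(n); q=(np.atleast_2d(P)-e)@M@K.T; return q[:,:2]/q[:,2:]
def ring(c,r,z):
    t=np.linspace(0,2*np.pi,60); return np.c_[c[0]+r*np.cos(t),c[1]+r*np.sin(t),0*t+z]
E
cat > ov.py <<'E'
from h import *
import sys
cup=back("top",262,260,.075); tin=back("top",405,148,.145); pad=back("top",400,248,.005)
for n,a in(("cup",cup),("tin",tin),("pad",pad)): print(n,a.round(4))
for k,(u,v) in dict(pc1=(372,234),pc2=(412,221),pc3=(428,262),pc4=(387,275)).items(): print(k,back("top",u,v,.005).round(4))
for k,(u,v) in dict(s1=(206,136),s2=(444,122),s3=(448,182),s4=(211,196)).items(): print(k,back("top",u,v,.09).round(4))
print("oil",back("top",157,230,.1).round(3),"gauge",back("top",324,152,.116).round(3),"lid",back("top",256,160,.1).round(3))
for k,(u,v) in dict(sc1=(336,228),sc2=(340,297)).items(): print(k,back("top",u,v,.01).round(3))
out=[]
for n in("top","scene"):
    im=cv2.imread(f"pics/{n}0.png"); f=4; big=cv2.resize(im,None,fx=f,fy=f,interpolation=cv2.INTER_CUBIC)
    for c,r,z in((cup,.034,.075),(cup,.0255,0),(tin,.05,.145),(tin,.05,.09)):
        cv2.polylines(big,[((proj(n,ring(c,r,z))+.5)*f).astype(int)],True,(0,0,255),1)
    for c in (cup,tin):
        q=proj(n,[c])[0]; x,y=int(q[0]*f),int(q[1]*f); out.append(big[y-150:y+150,x-200:x+200])
cv2.imwrite("pics/ov.png",np.vstack([np.hstack(out[:2]),np.hstack(out[2:])]))
E
python3 ov.py
```

```text
cup [0.4343 0.1838 0.075 ]
tin [ 0.6574 -0.1467  0.145 ]
pad [ 0.4527 -0.1466  0.005 ]
pc1 [ 0.4904 -0.0823  0.005 ]
pc2 [ 0.5171 -0.1829  0.005 ]
pc3 [ 0.4155 -0.2101  0.005 ]
pc4 [ 0.39   -0.1089  0.005 ]
s1 [0.7315 0.3025 0.09  ]
s2 [ 0.7357 -0.2613  0.09  ]
s3 [ 0.5887 -0.252   0.09  ]
s4 [0.5853 0.2935 0.09  ]
oil [0.511 0.414 0.1  ] gauge [0.668 0.03  0.116] lid [0.663 0.187 0.1  ]
sc1 [0.509 0.004 0.01 ]
sc2 [0.344 0.008 0.01 ]
```

View pics/ov.png

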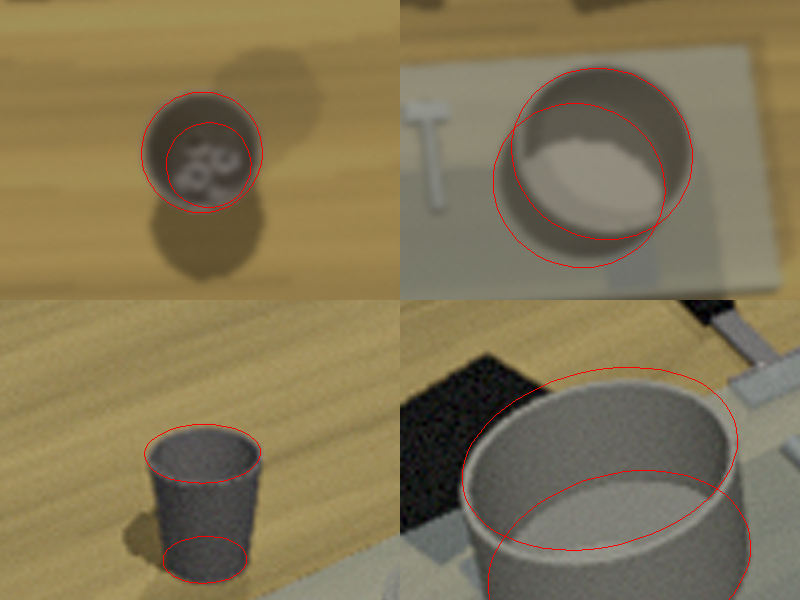

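The overlay fits the cup in both views; the tin's rim is off by a few pixels in one of them, to be refined from the wrist camera. Next I check whether an xArm7-like model matches the stated TCP, so I can test reach before moving.

```bash
cat > kin.py <<'E'
import numpy as np
from scipy.spatial.transform import Rotation as R
from scipy.optimize import least_squares
D=[(0,0,.267),(0,-90,0),(0,90,.293),(.0525,90,0),(.0775,90,.3425),(0,90,0),(.076,-90,.097)]
LO=np.array([-2.95,-.29,-1.47,.14,-1.03,.13,-2.86]);HI=np.array([2.95,1.99,1.44,2.54,4.17,1.85,2.86])
YAW,TOOL=0.,.172
def fk(q,yaw=None,tool=None):
    T=np.eye(4);T[:3,:3]=R.from_euler('z',YAW if yaw is None else yaw).as_matrix()
    for (a,al,d),t in zip(D,q):
        A=np.eye(4);A[:3,:3]=R.from_euler('x',al,degrees=True).as_matrix()@R.from_euler('z',t).as_matrix()
        A[:3,3]=[a,-np.sin(np.radians(al))*d,np.cos(np.radians(al))*d];T=T@A
    T[:3,3]+=T[:3,2]*(TOOL if tool is None else tool);return T
def ik(p,M,q0,w=.02):
    def f(q):
        T=fk(q);return np.r_[(T[:3,3]-p)*10,R.from_matrix(M.T@T[:3,:3]).as_rotvec()*2,w*(q-q0)]
    s=least_squares(f,np.clip(q0,LO+1e-3,HI-1e-3),bounds=(LO,HI));T=fk(s.x)
    return s.x,np.linalg.norm(T[:3,3]-p),np.linalg.norm(R.from_matrix(M.T@T[:3,:3]).as_rotvec())
E
python3 - <<'E'
from kin import *
from workcell import bot
s=bot.state();q=s["joints"];T=fk(q,0,.172);p=np.array(s["tcp_pos"]);M=R.from_rotvec(s["tool_rot"]).as_matrix()
print(T.round(3));print(p,M.round(3),sep="\n")
y=np.arctan2(p[1],p[0])-np.arctan2(T[1,3],T[0,3]);print(y,np.hypot(*T[:2,3]),np.hypot(*p[:2]));T=fk(q,y,.172);print(T.round(3))
E
```

```text
[[ 0.364  0.931  0.022  0.263]
 [ 0.93  -0.365  0.046  0.541]
 [ 0.051  0.004 -0.999  0.193]
 [ 0.     0.     0.     1.   ]]
[ 0.22801171 -0.58143829  0.23052591]
[[ 0.931  0.365 -0.001]
 [ 0.365 -0.931  0.001]
 [-0.    -0.001 -1.   ]]
-2.3155818879151946 0.6014766408323604 0.6245476969507283
[[ 0.437 -0.899  0.019  0.22 ]
 [-0.898 -0.437 -0.047 -0.56 ]
 [ 0.051  0.004 -0.999  0.193]
 [ 0.     0.     0.     1.   ]]
```

Call:
send_rows --pt "0.31 -0.31 -0.07 0 0 0" --pt "0.31 -0.31 -0.07 0 0 0" --pt "0.31 -0.31 -0.07 0 0 0" --pt "0.31 -0.31 -0.07 0 0 0" --pt "0.31 -0.31 -0.07 0 0 0" --pt "0.31 -0.31 -0.07 0 0 0" --pt "0.31 -0.31 -0.07 0 0 0" --pt "0.31 -0.31 -0.07 0 0 0" --pt "0.31 -0.31 -0.07 0 0 0" --pt "0.31 -0.31 -0.07 0 0 0" --pt "0.31 -0.31 -0.07 0 0 0" --pt "0.31 -0.31 -0.07 0 0 0" --pt "0.31 -0.31 -0.07 0 0 0" --pt "0.31 -0.31 -0.07 0 0 0" --pt "0 0 0 0 0 0" --claw 1

```text
clock: 1.35
tcp_pos: [0.4273, -0.1251, 0.3108]
tool_rot: [-3.083, -0.597, -0.005]
force: [0.2, 0.6, -0.8]
grip_width: 0.0854
grasp_force: 0.0
```

```bash
cat > log.py <<'E'
from workcell import bot
import json
s=bot.state();d={k:[float(x) for x in s[k]] for k in("joints","tcp_pos","tool_rot")}
open("log.jsonl","a").write(json.dumps(d)+"\n");print([round(x,3) for x in d["joints"]])
E
python3 log.py
```

```text
[0.547, 0.054, -0.382, 1.87, 0.019, 1.218, -1.03]
```

Call:
send_rows --pt "0 -0.3 0 0 0.078 0" --pt "0 -0.3 0 0 0.078 0" --pt "0 -0.3 0 0 0.078 0" --pt "0 -0.3 0 0 0.078 0" --pt "0 -0.3 0 0 0 0" --pt "0 -0.3 0 0 0 0" --pt "0 -0.3 0 0 0 0" --pt "0 -0.3 0 0 0 0" --pt "0 0 0 0 0 0"

```text
clock: 2.1
tcp_pos: [0.3954, 0.0393, 0.2897]
tool_rot: [-2.898, -0.564, -0.684]
force: [-0.8, 0.8, -0.9]
grip_width: 0.0854
grasp_force: 0.0
```

```bash
python3 log.py
```

```text
[0.298, -0.293, -0.286, 2.297, -0.416, 0.736, -0.925]
```

Call:
send_rows --pt "0 -0.2 0 0 0.078 0" --pt "0 -0.2 0 0 0.078 0" --pt "0 -0.2 0 0 0.078 0" --pt "0 0 0 0 0 0.03"

```text
clock: 2.43
tcp_pos: [0.4168, 0.0737, 0.2696]
tool_rot: [-2.722, -0.483, -0.99]
force: [0.2, 0.7, 0.1]
grip_width: 0.0859
grasp_force: 0.0
```

```bash
python3 log.py; cat > fit.py <<'E'
import json,kin
from kin import *
L=[json.loads(l) for l in open("log.jsonl")]
L.append(dict(joints=[1.129,.412,-.013,1.597,.006,1.134,-.082],tcp_pos=[.228,-.5814,.2305],tool_rot=[-3.086,-.583,.001]))
D0=np.array(kin.D,float)
def unpack(x):
    D=D0.copy();D[0,2]+=x[0];D[2,2]+=x[1];D[3,0]+=x[2];D[4,0]+=x[3];D[4,2]+=x[4];D[6,0]+=x[5];kin.D=[tuple(d) for d in D]
    return x[6],.172+x[7],x[8:15]
def res(x):
    yaw,tool,off=unpack(x);r=list(.3*(x-x0))
    r[6]=0
    for l in L:
        T=fk(np.array(l["joints"])+off,yaw,tool);M=R.from_rotvec(l["tool_rot"]).as_matrix()
        r+=list((T[:3,3]-l["tcp_pos"])*50)+list(R.from_matrix(M.T@T[:3,:3]).as_rotvec()*20)
    return np.array(r)
x0=np.zeros(15);x0[6]=-2.3156;x0[14]=-np.pi/2
if __name__=="__main__":
    best=None
    for o in(np.pi/2,-np.pi/2):
        x0[14]=o;s=least_squares(res,x0)
        if best is None or s.cost<best.cost:best=s;np.save("x.npy",s.x)
    yaw,tool,off=unpack(best.x);print(best.cost,best.x.round(3))
    for l in L:
        T=fk(np.array(l["joints"])+off,yaw,tool);M=R.from_rotvec(l["tool_rot"]).as_matrix()
        print((T[:3,3]-l["tcp_pos"]).round(4),R.from_matrix(M.T@T[:3,:3]).as_rotvec().round(3),l["tcp_pos"])
E
python3 fit.py
```

```text
[0.229, -0.292, -0.236, 2.475, -0.938, 0.449, -0.479]
60.466277986197724 [-1.731 -2.02   0.239 -2.073 -1.243 -0.584 -5.072 -1.506 -0.    -0.708
  2.905  3.669  2.922  0.22   1.915]
[-0.0286 -0.0213  0.0064] [ 0.007 -0.21  -0.039] [0.42725798829983486, -0.12510129031201928, 0.31084174127683273]
[-0.0073 -0.0817  0.0763] [ 0.161 -0.15  -0.012] [0.3954216473868448, 0.039254772257381235, 0.2896734621584034]
[ 0.0013  0.0731 -0.0612] [ 0.138 -0.037 -0.001] [0.41681865948845764, 0.07366984931476747, 0.2695974519246638]
[-0.029   0.0197 -0.0214] [-0.02   0.142  0.053] [0.228, -0.5814, 0.2305]
```

```bash
cat > kin.py <<'E'
import numpy as np,os
from scipy.spatial.transform import Rotation as R
from scipy.optimize import least_squares
LO=np.array([-2.95,-.29,-1.47,.14,-1.03,.13,-2.86]);HI=np.array([2.95,1.99,1.44,2.54,4.17,1.85,2.86])
X=np.load("x.npy") if os.path.exists("x.npy") else None
# x: d1,d3,d5,d7, a3(elbow in), a5(elbow out), a7, yaw, twist
def fk(q,x=None):
    x=X if x is None else x
    T=np.eye(4);T[:3,:3]=R.from_euler('z',x[7]).as_matrix()
    for i,(ax,t) in enumerate(zip('zyzyzyz',q)):
        A=np.eye(4);A[:3,:3]=R.from_euler(ax,t).as_matrix();T=T@A
        B=np.eye(4)
        if i==0:B[2,3]=x[0]
        if i==2:B[:3,3]=[x[4],0,x[1]]
        if i==4:B[:3,3]=[x[5],0,x[2]]
        if i==5:B[0,3]=x[6]
        if i==6:B[2,3]=x[3];B[:3,:3]=R.from_euler('z',x[8]).as_matrix()
        if i==3:pass
        T=T@B
    return T
def ik(p,M,q0,w=.02):
    lo,hi=LO+.06,HI-.06
    def f(q):
        T=fk(q);return np.r_[(T[:3,3]-p)*10,R.from_matrix(M.T@T[:3,:3]).as_rotvec()*2,w*(q-q0)]
    s=least_squares(f,np.clip(q0,lo+1e-3,hi-1e-3),bounds=(lo,hi));T=fk(s.x)
    return s.x,np.linalg.norm(T[:3,3]-p),np.linalg.norm(R.from_matrix(M.T@T[:3,:3]).as_rotvec())
E
cat > fit.py <<'E'
import json
from kin import *
L=[json.loads(l) for l in open("log.jsonl")]
L.append(dict(joints=[1.129,.412,-.013,1.597,.006,1.134,-.082],tcp_pos=[.228,-.5814,.2305],tool_rot=[-3.086,-.583,.001]))
def err(l,x):
    T=fk(np.array(l["joints"]),x);M=R.from_rotvec(l["tool_rot"]).as_matrix()
    return T[:3,3]-l["tcp_pos"],R.from_matrix(M.T@T[:3,:3]).as_rotvec()
def res(x,x0):
    return np.r_[.05*(x-x0),np.ravel([np.r_[a*50,b*20] for a,b in(err(l,x) for l in L)])]
best=None
for y in(-2.3,2.3,0):
  for t in(0,np.pi/2,-np.pi/2,np.pi):
    x0=np.array([.34,.42,.45,.3,0,0,0,y,t]);s=least_squares(res,x0,args=(x0,))
    if best is None or s.cost<best.cost:best=s
np.save("x.npy",best.x);print(best.cost,best.x.round(4))
for l in L:a,b=err(l,best.x);print(a.round(4),b.round(3))
E
rm -f x.npy;python3 fit.py
```

```text
293.64209704705905 [ 1.7683 -1.7339  0.3438 -0.7478  0.4979  0.379   0.4754  0.6358 -1.6562]
[-0.3162  0.1922 -0.0263] [-0.002 -0.     0.044]
[-0.1039  0.2232 -0.0131] [-0.104 -0.004  0.023]
[ 0.0471 -0.0913  0.0303] [-0.202 -0.009 -0.093]
[-0.1178  0.0303  0.0091] [-0.002 -0.     0.026]
```

```bash
sed -i 's/zip(.zyzyzyz.,q)/zip("zyzyzyz",np.array(q)*SG)/; s/^X=/SG=np.load("sg.npy") if os.path.exists("sg.npy") else np.ones(7)\nX=/' kin.py
python3 - <<'E'
s=open("fit.py").read()
a,b=s.split("best=None")
b='''import itertools,kin
best=None
for sg in itertools.product((1,-1),repeat=4):
  kin.SG=np.array([sg[0],1,sg[1],1,sg[2],1,sg[3]])
  for y in(0,np.pi/2,-np.pi/2):
   for t in(0,np.pi/2,-np.pi/2,np.pi):
    x0=np.array([.34,.42,.45,.3,0,0,0,y,t]);s=least_squares(res,x0,args=(x0,),max_nfev=40)
    if best is None or s.cost<best.cost:best=s;S=kin.SG
kin.SG=S;np.save("x.npy",best.x);np.save("sg.npy",S);print(best.cost,S,best.x.round(4))
for l in L:a,b=err(l,best.x);print(a.round(4),b.round(3))
'''
open("fit.py","w").write(a+b)
E
rm -f x.npy;python3 fit.py
```

```text
1.1123588907282296 [-1  1 -1  1 -1  1 -1] [ 0.237   0.5447  0.4273  0.34    0.0056 -0.0189 -0.005  -0.0761  1.5016]
[0.0049 0.0113 0.0011] [-0.     0.     0.007]
[0.001  0.0094 0.0018] [-0.034  0.001 -0.001]
[-0.0012 -0.0035 -0.0021] [-0.05   0.004 -0.012]
[ 0.0001  0.0019 -0.0008] [0.    0.    0.006]
```

Call:
send_rows --pt "0 0 0 0 -0.078 0" --pt "0 0 0 0 -0.078 0" --pt "0 0 0 0 -0.078 0" --pt "0 0 0 0 0 0" --pt "0 0 0 0 0 0" --pt "0 0 0 0 0 0"

```text
clock: 2.93
tcp_pos: [0.4188, 0.0744, 0.2717]
tool_rot: [-2.887, -0.533, -0.547]
force: [-0.8, -0.6, -0.2]
grip_width: 0.0852
grasp_force: 0.0
```

```bash
sed -i 3d log.jsonl; sed -i 2d log.jsonl; python3 log.py
```

```text
[0.464, -0.169, -0.528, 2.219, -0.409, 0.755, -1.022]
```

Call:
send_rows --pt "0 -0.3 -0.2 0 0 0" --pt "0 -0.3 -0.2 0 0 0" --pt "0 -0.3 0 0 0 0" --pt "0 -0.3 0 0 0 0" --pt "0 0 0 0 0 0" --pt "0 0 0 0 0 0" --pt "0 0 0 0 0 0"

```text
clock: 3.52
tcp_pos: [0.3739, 0.1531, 0.3091]
tool_rot: [-2.888, -0.536, -0.546]
force: [-0.0, 0.4, 0.4]
grip_width: 0.0856
grasp_force: 0.0
```

```bash
python3 log.py; python3 fit.py
```

```text
[0.244, -0.293, -0.531, 2.204, -0.35, 0.832, -1.31]
0.6073562018678884 [-1  1 -1  1 -1  1 -1] [ 0.219   0.5446  0.4267  0.3188 -0.0047 -0.0129 -0.0178 -0.0808  1.4934]
[ 0.0042  0.0093 -0.0007] [-0.     0.     0.003]
[ 0.0026 -0.0029  0.001 ] [-0.031  0.006 -0.003]
[-0.0034  0.0046 -0.0017] [-0.031  0.006 -0.003]
[-0.0026  0.0006  0.0013] [0.    0.    0.003]
```

```bash
python3 - <<'E'
s=open("kin.py").read()
s=s.replace("np.array(q)*SG","np.array(q)*SG+np.r_[0,x[9:14],0]").replace("B[:3,3]=[x[4],0,x[1]]","B[:3,3]=[x[4],x[14],x[1]]").replace("B[:3,3]=[x[5],0,x[2]]","B[:3,3]=[x[5],x[15],x[2]]").replace("B[0,3]=x[6]","B[:2,3]=[x[6],x[16]]")
open("kin.py","w").write(s)
f=open("fit.py").read()
f=f.replace("0,0,0,y,t]","0,0,0,y,t]+[0]*8").replace("for sg in itertools.product((1,-1),repeat=4):","for sg in [(-1,-1,-1,-1)]:").replace("max_nfev=40","max_nfev=300")
open("fit.py","w").write(f)
E
rm -f x.npy; python3 fit.py
```

```text
0.004904377665698292 [-1  1 -1  1 -1  1 -1] [ 2.760e-01  5.536e-01  3.340e-01  4.162e-01  1.850e-02 -1.260e-02
 -7.770e-02 -8.000e-04  1.566e+00 -2.700e-03 -3.800e-03  1.100e-03
  1.800e-03  2.100e-03  8.170e-02 -6.350e-02 -6.350e-02]
[ 0.0001 -0.001  -0.    ] [ 0.001 -0.     0.   ]
[ 0.0001 -0.0007  0.0003] [-0.001  0.001  0.   ]
[-0.0002  0.001  -0.0004] [-0.  0.  0.]
[0.0005 0.0005 0.0001] [ 0.001  0.    -0.001]
```

```bash
python3 - <<'E'
f=open("fit.py").read()
f=f.replace(".05*(x-x0)","W*(x-x0)").replace("def res","W=np.array([.5]*7+[20,20]+[20]*5+[.5]*3)\ndef res").replace("for y in(0,np.pi/2,-np.pi/2):","for y in ((.02,-.02,.11),(.02,-.02,-.11),(-.02,.02,.11),(0,0,0),(.02,-.02,0)):").replace("for t in(0,np.pi/2,-np.pi/2,np.pi):","for t in(.06,0,-.06):").replace("[.34,.42,.45,.3,0,0,0,y,t]+[0]*8","[.365,.395,.385,.26,*y,0,np.pi/2]+[0]*5+[t,-t,0]").replace("    if best","    print(y,t,round(s.cost,4),s.x.round(3)[[0,1,2,3,4,5,6,14,15,16]])\n    if best")
open("fit.py","w").write(f)
E
rm -f x.npy; python3 fit.py
```

```text
(0.02, -0.02, 0.11) 0.06 0.016 [ 0.272  0.555  0.377  0.394  0.008 -0.009 -0.048  0.035 -0.071 -0.011]
(0.02, -0.02, 0.11) 0 0.0163 [ 0.27   0.555  0.389  0.387  0.006 -0.008 -0.04   0.021 -0.034 -0.034]
(0.02, -0.02, 0.11) -0.06 0.0177 [ 0.268  0.555  0.402  0.38   0.003 -0.006 -0.031  0.008  0.003 -0.057]
(0.02, -0.02, -0.11) 0.06 0.013 [ 0.275  0.554  0.358  0.405  0.012 -0.01  -0.062  0.055 -0.081 -0.021]
(0.02, -0.02, -0.11) 0 0.0138 [ 0.273  0.554  0.37   0.398  0.009 -0.009 -0.053  0.042 -0.044 -0.044]
(0.02, -0.02, -0.11) -0.06 0.0156 [ 0.271  0.555  0.382  0.391  0.007 -0.008 -0.045  0.028 -0.008 -0.068]
(-0.02, 0.02, 0.11) 0.06 0.0162 [ 0.272  0.555  0.378  0.393  0.008 -0.008 -0.047  0.033 -0.07  -0.01 ]
(-0.02, 0.02, 0.11) 0 0.0165 [ 0.27   0.555  0.391  0.386  0.005 -0.007 -0.039  0.02  -0.033 -0.033]
(-0.02, 0.02, 0.11) -0.06 0.0178 [ 0.268  0.555  0.403  0.379  0.003 -0.006 -0.03   0.006  0.004 -0.056]
(0, 0, 0) 0.06 0.0131 [ 0.273  0.554  0.368  0.399  0.01  -0.009 -0.054  0.044 -0.076 -0.016]
(0, 0, 0) 0 0.0136 [ 0.272  0.555  0.38   0.392  0.007 -0.008 -0.046  0.031 -0.039 -0.039]
(0, 0, 0) -0.06 0.0152 [ 0.27   0.555  0.393  0.385  0.005 -0.007 -0.037  0.017 -0.002 -0.062]
(0.02, -0.02, 0) 0.06 0.0131 [ 0.273  0.554  0.367  0.4    0.01  -0.009 -0.055  0.045 -0.076 -0.016]
(0.02, -0.02, 0) 0 0.0137 [ 0.272  0.555  0.38   0.393  0.007 -0.008 -0.046  0.032 -0.039 -0.039]
(0.02, -0.02, 0) -0.06 0.0152 [ 0.27   0.555  0.392  0.386  0.005 -0.007 -0.038  0.018 -0.002 -0.062]
0.01302639925890375 [-1  1 -1  1 -1  1 -1] [ 2.7490e-01  5.5420e-01  3.5750e-01  4.0490e-01  1.2000e-02 -1.0200e-02
 -6.1500e-02 -4.0000e-04  1.5704e+00 -0.0000e+00 -3.0000e-04  1.0000e-04
  1.0000e-04 -1.0000e-04  5.5500e-02 -8.1100e-02 -2.1100e-02]
[ 0.0002 -0.0014 -0.0001] [ 0. -0.  0.]
[ 0.0002 -0.0005  0.0002] [-0.  0.  0.]
[-0.0004  0.0008 -0.0003] [-0.  0.  0.]
[0.0007 0.0008 0.0002] [ 0.     0.    -0.001]
```

```bash
cat > plan.py <<'E'
from kin import *
cup=np.array([.4343,.1838]);tin=np.array([.6590,-.1480]);pad=np.array([.4530,-.1466]);H=.045;GD=.0187
def tool(L,psi):
    z=np.array([np.sin(L)*np.cos(psi),np.sin(L)*np.sin(psi),-np.cos(L)]);y=np.array([np.sin(psi),-np.cos(psi),0]);return np.c_[np.cross(y,z),y,z]
def upright(xy,z0,L,psi):
    M=tool(L,psi);return np.r_[xy,z0+H]+GD*M[:,2],M
def pour(L,th,al,sg,lip=.02,dx=0.):
    Q=(R.from_euler('z',al)*R.from_euler('y',th)*R.from_euler('z',sg)).as_matrix();M=Q@tool(L,0);a=Q[:,2]
    m=np.r_[tin+dx*np.array([np.cos(al),np.sin(al)]),.145+lip+.034*np.sin(th)];return m-(.075-H)*a+GD*M[:,2],M
def bodymin(p,M):
    return min((p-M[:,2]*(GD+b)+M[:,0]*i*.043+M[:,1]*j*.043)[2] for b in(.054,.17) for i in(-1,1) for j in(-1,1))
seeds=[np.array([.3,0,-.4,2.0,-.3,.9,-1.]),np.array([0,.3,0,1.8,.0,1.,0]),np.array([0,.5,0.5,1.8,1.5,1.,0]),np.array([-.3,.5,-.6,1.8,-.8,1.,1]),np.array([0,.5,0,1.8,3.,1.,-1])]
def best(p,M,S=seeds):
    r=[ik(p,M,q) for q in S];r=sorted(r,key=lambda t:t[1]*10+t[2]);return r[0]
E
cat > s1.py <<'E'
from plan import *
d=np.radians
for L in(30,45,60):
    o=[]
    for nm,xy,z in(("cup",cup,0),("pad",pad,.005)):
        o.append(nm+":"+" ".join(f"{psi}" for psi in range(-180,180,30) if (lambda r:r[1]<.004 and r[2]<.03)(best(*upright(xy,z,d(L),d(psi))))))
    print(L,o)
for L in(30,45,60):
    for al in range(-180,180,45):
        ok=[]
        for sg in range(-180,180,30):
            p,M=pour(d(L),d(120),d(al),d(sg));b=bodymin(p,M)
            if b<.13: continue
            r=best(p,M)
            if r[1]<.004 and r[2]<.03: ok.append((sg,round(b,3)))
        if ok:print("pour",L,al,ok)
E
time python3 s1.py
```

```text
30 ['cup:-180 -150 -120 -90 -60 -30 0 30 90 120 150', 'pad:-180 -150 -120 -90 -60 -30 30 60 90 120 150']
45 ['cup:-180 -150 -120 -90 -60 -30 0 60 90 120 150', 'pad:-180 -150 -120 -90 -60 0 60 90 120 150']
60 ['cup:-180 -120 -90 -60 -30 60 90 120 150', 'pad:-150 -120 -90 -60 60 90 120']
pour 30 -180 [(-30, np.float64(0.142)), (0, np.float64(0.166)), (30, np.float64(0.142))]
pour 30 -135 [(0, np.float64(0.166))]
pour 30 -90 [(0, np.float64(0.166)), (30, np.float64(0.142))]
pour 30 45 [(-30, np.float64(0.142))]
pour 30 90 [(-30, np.float64(0.142)), (0, np.float64(0.166)), (30, np.float64(0.142))]
pour 30 135 [(0, np.float64(0.166)), (30, np.float64(0.142))]
pour 45 -180 [(-30, np.float64(0.162)), (0, np.float64(0.182)), (30, np.float64(0.162)), (60, np.float64(0.141))]
pour 45 -135 [(-60, np.float64(0.141)), (-30, np.float64(0.162)), (0, np.float64(0.182)), (30, np.float64(0.162)), (60, np.float64(0.141))]
pour 45 -90 [(0, np.float64(0.182)), (30, np.float64(0.162)), (60, np.float64(0.141))]
pour 45 -45 [(60, np.float64(0.141))]
pour 45 45 [(-60, np.float64(0.141)), (-30, np.float64(0.1
[... 269 characters left out ...]
0 [(-60, np.float64(0.156)), (0, np.float64(0.199)), (30, np.float64(0.178)), (60, np.float64(0.156))]
pour 60 -135 [(-60, np.float64(0.156)), (-30, np.float64(0.178)), (0, np.float64(0.199)), (30, np.float64(0.178)), (60, np.float64(0.156))]
pour 60 -90 [(0, np.float64(0.199)), (30, np.float64(0.178)), (60, np.float64(0.156))]
pour 60 -45 [(60, np.float64(0.156))]
pour 60 45 [(-60, np.float64(0.156)), (-30, np.float64(0.178))]
pour 60 90 [(-30, np.float64(0.178)), (0, np.float64(0.199)), (30, np.float64(0.178))]
pour 60 135 [(-60, np.float64(0.156)), (-30, np.float64(0.178)), (0, np.float64(0.199)), (30, np.float64(0.178)), (60, np.float64(0.156))]
real	1m36.389s
user	1m36.887s
sys	0m0.084s
```

```bash
cat > s2.py <<'E'
from plan import *
import json,sys
from scipy.spatial.transform import Slerp
d=np.radians
q00=np.array(json.loads(open("log.jsonl").readlines()[-1])["joints"])
def seg(q,A,B,n=8):
    sl=Slerp([0,1],R.from_matrix([A[1],B[1]]));out=[]
    for t in np.linspace(0,1,n+1)[1:]:
        r=ik(A[0]+(B[0]-A[0])*t,sl(t).as_matrix(),q,w=.03);q=r[0];out.append(r)
    return q,out
def back(P,b):return P[0]-b*P[1][:,2],P[1]
def pourk(L,th,al,sg):
    k=max(0,1-th/d(70));p,M=pour(L,th,al,sg);p=p+np.r_[-.06*k*np.array([np.cos(al),np.sin(al)]),.08*k];return p,M
def run(L,psi,al,sg,th=120,pp=None):
    L,psi,al,sg=d(L),d(psi),d(al),d(sg);T=fk(q00);g=upright(cup,0,L,psi)
    S=[(T[:3,3],T[:3,:3]),(back(g,.13)[0]+[0,0,.08],g[1]),back(g,.1),g,upright(cup,.18,L,psi),pourk(L,0,al,sg)]
    S+=[pourk(L,d(t),al,sg) for t in(30,60,90,th)];S+=[pourk(L,d(t),al,sg) for t in(90,60,30,0)]
    e=al+sg if pp is None else d(pp);u=upright(pad,.005,L,e);S+=[upright(pad,.15,L,e),u,back(u,.1)]
    q=q00;R_=[]
    for i in range(len(S)-1):
        q,o=seg(q,S[i],S[i+1],5 if 4<i<13 else 4);R_.append((max(r[1] for r in o)*1e3,max(r[2] for r in o),min(min((r[0]-LO).min(),(HI-r[0]).min()) for r in o),q.round(2)))
    return R_
if __name__=="__main__":
    for L in(45,55):
      for psi in(-60,0,60,90):
        for al,sg in((90,0),(90,-30),(135,-45),(135,0),(135,-75),(180,-90),(180,-60),(-90,0),(-90,30),(-90,60),(-135,60)):
            if L==45 and psi in(0,) : pass
            r=run(L,psi,al,sg);e=max(x[0]/5+x[1]/.03 for x in r)
            if e<3:print(L,psi,al,sg,round(e,2),[int(x[0]) for x in r])
E
time python3 s2.py
```

```text
45 90 90 0 0.02 [0, 0, 0, 0, 0, 0, 0, 0, 0, 0, 0, 0, 0, 0, 0, 0]
45 90 90 -30 1.78 [0, 0, 0, 0, 0, 0, 0, 0, 2, 0, 0, 0, 0, 0, 0, 0]
45 90 180 -90 0.02 [0, 0, 0, 0, 0, 0, 0, 0, 0, 0, 0, 0, 0, 0, 0, 0]
55 90 90 0 0.02 [0, 0, 0, 0, 0, 0, 0, 0, 0, 0, 0, 0, 0, 0, 0, 0]
55 90 90 -30 0.73 [0, 0, 0, 0, 0, 0, 0, 0, 1, 0, 0, 0, 0, 0, 0, 0]
55 90 180 -90 0.02 [0, 0, 0, 0, 0, 0, 0, 0, 0, 0, 0, 0, 0, 0, 0, 0]
real	5m27.155s
user	5m27.322s
sys	0m0.124s
```

```bash
sed -i 's/H=.045/H=.05/' plan.py; cat > go.py <<'E'
from plan import *
from workcell import bot
d=np.radians
def rows(p,M,n):
    s=bot.state();p0=np.array(s["tcp_pos"]);M0=R.from_rotvec(s["tool_rot"]).as_matrix()
    rv=R.from_matrix(M0.T@M).as_rotvec()/n;r=R.from_rotvec(rv).as_matrix()
    S=sum(np.linalg.matrix_power(r,k) for k in range(n));t=np.linalg.solve(S,M0.T@(np.asarray(p)-p0))
    print("n",n,"row",np.r_[t/.08,rv/(np.pi/2)].round(3).tolist(),"mm/row",round(np.linalg.norm(t)*1e3,1),"deg/row",round(np.degrees(np.linalg.norm(rv)),2))
E
python3 - <<'E'
from s2 import *
for x in run(50,90,90,0): print(round(x[0],1),round(x[1],3),round(x[2],2),x[3])
from go import rows
g=upright(cup,0,d(50),d(90));print(g)
rows(back(g,.13)[0]+[0,0,.08],g[1],14)
E
```

```text
0.0 0.0 0.09 [ 0.51  0.38 -0.17  1.95 -0.78  1.3   0.75]
0.0 0.0 0.16 [ 0.45  0.55 -0.17  2.04 -0.87  1.08  0.93]
0.0 0.0 0.06 [ 0.45  0.71 -0.42  2.11 -0.97  0.75  0.97]
0.0 0.0 0.1 [ 0.52  0.32 -0.44  2.01 -0.84  1.11  0.59]
0.0 0.0 0.08 [ 0.79  0.9  -0.39  0.94 -0.46  1.77  0.47]
0.0 0.0 0.15 [ 0.51  0.64 -0.2   1.28 -0.21  1.35  0.4 ]
0.0 0.0 0.58 [0.08 0.53 0.05 1.62 0.18 0.97 0.02]
0.0 0.0 0.72 [-0.34  0.61  0.37  1.82  0.66  0.88 -0.5 ]
0.0 0.0 0.66 [-0.61  0.86  0.59  1.88  0.95  1.02 -0.88]
0.0 0.0 0.67 [-0.34  0.61  0.37  1.82  0.66  0.88 -0.5 ]
0.0 0.0 0.74 [0.08 0.53 0.04 1.62 0.18 0.97 0.02]
0.0 0.0 0.5 [ 0.51  0.64 -0.21  1.28 -0.21  1.35  0.39]
0.0 0.0 0.08 [ 0.79  0.9  -0.4   0.94 -0.46  1.77  0.47]
0.0 0.0 0.16 [ 0.93  0.6  -0.32  1.62 -0.5   1.52  0.79]
0.0 0.0 0.4 [ 0.89  0.8  -0.28  1.71 -0.49  1.26  0.93]
0.0 0.0 0.36 [ 0.97  0.77 -0.29  1.53 -0.43  1.49  0.87]
(array([0.4343    , 0.19812503, 0.03797987]), array([[ 3.93593894e-17,  1.00000000e+00,  4.69066938e-17],
       [ 6.42787610e-01, -6.12323400e-17,  7.66044443e-01],
       [ 7.66044443e-01,  0.00000000e+00, -6.42787610e-01]]))
n 14 row [-0.059, 0.09, 0.067, 0.029, 0.017, -0.046] mm/row 10.1 deg/row 5.13
```

```bash
python3 - <<'E'
from s2 import back
from go import *
g=upright(cup,0,d(45),d(90));print(g)
rows(back(g,.13)[0]+[0,0,.08],g[1],14)
E
```

```text
(array([0.4343   , 0.1970229, 0.0367771]), array([[ 4.32978028e-17,  1.00000000e+00,  4.32978028e-17],
       [ 7.07106781e-01, -6.12323400e-17,  7.07106781e-01],
       [ 7.07106781e-01,  0.00000000e+00, -7.07106781e-01]]))
n 14 row [-0.049, 0.084, 0.068, 0.027, 0.014, -0.047] mm/row 9.5 deg/row 5.04
```

Call:
send_rows --pt "-0.05 0.084 0.068 0.027 0.014 -0.047" --pt "-0.05 0.084 0.068 0.027 0.014 -0.047" --pt "-0.05 0.084 0.068 0.027 0.014 -0.047" --pt "-0.05 0.084 0.068 0.027 0.014 -0.047" --pt "-0.05 0.084 0.068 0.027 0.014 -0.047" --pt "-0.05 0.084 0.068 0.027 0.014 -0.047" --pt "-0.05 0.084 0.068 0.027 0.014 -0.047" --pt "-0.05 0.084 0.068 0.027 0.014 -0.047" --pt "-0.05 0.084 0.068 0.027 0.014 -0.047" --pt "-0.05 0.084 0.068 0.027 0.014 -0.047" --pt "-0.05 0.084 0.068 0.027 0.014 -0.047" --pt "-0.05 0.084 0.068 0.027 0.014 -0.047" --pt "-0.05 0.084 0.068 0.027 0.014 -0.047" --pt "-0.05 0.084 0.068 0.027 0.014 -0.047" --pt "0 0 0 0 0 0" --pt "0 0 0 0 0 0"

```text
clock: 4.85
tcp_pos: [0.4351, 0.1024, 0.2081]
tool_rot: [-1.772, -1.752, -0.743]
force: [-0.3, -0.1, 0.3]
grip_width: 0.0851
grasp_force: 0.0
```

```bash
python3 log.py; python3 - <<'E'
from go import *
from h import *
from s2 import back as bk
im=bot.read_camera("wrist")[:,:,::-1].copy()
for r,z in((.034,.075),(.0255,0)):
    cv2.polylines(im,[proj("wrist",ring(cup,r,z)).round().astype(int)],True,(0,0,255),1)
cv2.imwrite("pics/w1.png",im)
s=bot.state();M=R.from_rotvec(s["tool_rot"]).as_matrix();print(M.round(3))
g=upright(cup,0,d(45),d(90));rows(*bk(g,.1),8)
E
```

```text
[0.146, 0.29, 0.089, 2.134, -0.9, 1.138, 0.798]
[[ 0.004  1.     0.014]
 [ 0.705 -0.013  0.709]
 [ 0.709  0.007 -0.705]]
n 8 row [-0.086, -0.001, 0.138, 0.001, -0.0, -0.0] mm/row 13.0 deg/row 0.11
```

View pics/w1.png

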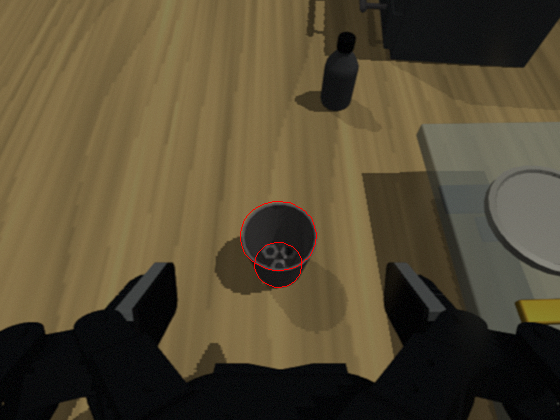

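The wrist view shows the projected cup rim sitting right on the real one at (278,236), with the nuts inside. I approach along the tool axis.

Call:
send_rows --pt "-0.086 0 0.138 0 0 0" --pt "-0.086 0 0.138 0 0 0" --pt "-0.086 0 0.138 0 0 0" --pt "-0.086 0 0.138 0 0 0" --pt "-0.086 0 0.138 0 0 0" --pt "-0.086 0 0.138 0 0 0" --pt "-0.086 0 0.138 0 0 0" --pt "-0.086 0 0.138 0 0 0" --pt "0 0 0 0 0 0" --pt "0 0 0 0 0 0"

```text
clock: 5.73
tcp_pos: [0.4349, 0.1283, 0.1078]
tool_rot: [-1.766, -1.756, -0.742]
force: [-0.2, -0.2, -0.7]
grip_width: 0.0854
grasp_force: 0.0
```

```bash
python3 log.py; python3 - <<'E'
from go import *
g=upright(cup,0,d(45),d(90));rows(*g,10)
E
```

```text
[0.225, 0.473, -0.074, 2.201, -1.017, 0.922, 0.979]
n 10 row [-0.002, -0.001, 0.124, 0.001, -0.0, -0.0] mm/row 9.9 deg/row 0.07
```

```bash
python3 fit.py | tail -6; python3 - <<'E'
from go import *
import json
q0=np.array(json.loads(open("log.jsonl").readlines()[-1])["joints"])
for L in(35,45):
    for psi in(60,75,90,105,120):
        g=upright(cup,0,d(L),d(psi));r=ik(g[0],g[1],q0,.01);print(L,psi,round(r[1]*1e3,1),round(r[2],3),r[0].round(2))
E
```

```text
[ 0.0034 -0.0013 -0.0005] [ 0.    -0.001  0.001]
[ 0.0007 -0.0004 -0.0006] [-0.    -0.     0.001]
[-0.0012  0.0004 -0.0002] [-0.    -0.     0.001]
[-0.0043  0.0008  0.001 ] [-0.001 -0.     0.   ]
[ 0.0026 -0.0008  0.0001] [-0.001 -0.     0.   ]
[0.0006 0.0014 0.0003] [ 0.001 -0.001 -0.   ]
35 60 9.1 0.12 [ 0.41  0.51 -0.7   2.35 -0.97  0.19  0.27]
35 75 0.3 0.004 [ 0.51  0.59 -0.79  2.35 -0.97  0.19  0.55]
35 90 0.0 0.0 [ 0.2   0.54 -0.37  2.24 -0.97  0.52  0.78]
35 105 0.0 0.0 [-0.03  0.57 -0.09  2.13 -0.87  0.76  0.9 ]
35 120 0.0 0.0 [-0.07  0.62 -0.07  2.03 -0.69  0.89  0.94]
45 60 14.3 0.19 [ 0.72  0.69 -0.94  2.34 -0.97  0.19  0.46]
45 75 2.8 0.038 [ 0.75  0.76 -0.96  2.35 -0.97  0.19  0.7 ]
45 90 0.0 0.0 [ 0.49  0.67 -0.61  2.25 -0.97  0.52  0.89]
45 105 0.0 0.0 [ 0.1   0.66 -0.14  2.11 -0.95  0.87  1.05]
45 120 0.0 0.0 [ 0.04  0.7  -0.12  1.98 -0.74  1.01  1.04]
```

```bash
python3 - <<'E'
from go import *
g=upright(cup,0,d(45),d(110));rows(g[0]-.09*g[1][:,2],g[1],8)
E
```

```text
n 8 row [-0.002, 0.028, 0.014, 0.021, -0.0, -0.02] mm/row 2.5 deg/row 2.56
```

Call:
send_rows --pt "-0.002 0.028 0.014 0.021 0 -0.02" --pt "-0.002 0.028 0.014 0.021 0 -0.02" --pt "-0.002 0.028 0.014 0.021 0 -0.02" --pt "-0.002 0.028 0.014 0.021 0 -0.02" --pt "-0.002 0.028 0.014 0.021 0 -0.02" --pt "-0.002 0.028 0.014 0.021 0 -0.02" --pt "-0.002 0.028 0.014 0.021 0 -0.02" --pt "-0.002 0.028 0.014 0.021 0 -0.02" --pt "0 0 0 0 0 0" --pt "0 0 0 0 0 0"

```text
clock: 6.57
tcp_pos: [0.4527, 0.1364, 0.1011]
tool_rot: [-1.389, -2.0, -0.576]
force: [-0.5, -1.1, -0.1]
grip_width: 0.0852
grasp_force: 0.0
```

```bash
python3 log.py; python3 - <<'E'
from go import *
g=upright(cup,0,d(45),d(110));rows(*g,10)
E
```

```text
[0.143, 0.592, -0.072, 1.966, -0.751, 1.11, 0.961]
n 10 row [-0.0, -0.001, 0.113, -0.0, -0.0, 0.0] mm/row 9.1 deg/row 0.04
```

Joints have good margin now. Go in and close.

Call:
send_rows --pt "0 0 0.113 0 0 0" --pt "0 0 0.113 0 0 0" --pt "0 0 0.113 0 0 0" --pt "0 0 0.113 0 0 0" --pt "0 0 0.113 0 0 0" --pt "0 0 0.113 0 0 0" --pt "0 0 0.113 0 0 0" --pt "0 0 0.113 0 0 0" --pt "0 0 0.113 0 0 0" --pt "0 0 0.113 0 0 0" --pt "0 0 0 0 0 0" --pt "0 0 0 0 0 0"

```text
clock: 7.57
tcp_pos: [0.4296, 0.1967, 0.0364]
tool_rot: [-1.387, -1.998, -0.575]
force: [-0.0, 0.1, 0.6]
grip_width: 0.0853
grasp_force: 0.0
```

Call:
send_rows --pt "0 0 0 0 0 0" --pt "0 0 0 0 0 0" --pt "0 0 0 0 0 0" --pt "0 0 0 0 0 0" --pt "0 0 0 0 0 0" --pt "0 0 0 0 0 0" --pt "0 0 0 0 0 0" --pt "0 0 0 0 0 0" --pt "0 0 0 0 0 0" --pt "0 0 0 0 0 0" --claw -1 --newtons 50

```text
clock: 8.4
tcp_pos: [0.4308, 0.1961, 0.0373]
tool_rot: [-1.389, -1.999, -0.577]
force: [-0.2, -2.8, 5.3]
grip_width: 0.0642
grasp_force: 53.6
```

```bash
python3 log.py; python3 - <<'E'
from go import *
g=upright(cup,.10,d(45),d(110));rows(*g,6)
E
```

```text
[0.087, 0.683, -0.141, 2.043, -0.857, 0.925, 1.029]
n 6 row [0.147, -0.002, -0.146, -0.0, -0.0, 0.001] mm/row 16.6 deg/row 0.07
```

Call:
send_rows --pt "0.04 0 -0.04 0 0 0" --pt "0.074 0 -0.073 0 0 0" --pt "0.074 0 -0.073 0 0 0" --pt "0.074 0 -0.073 0 0 0" --pt "0.074 0 -0.073 0 0 0" --pt "0.074 0 -0.073 0 0 0" --pt "0.074 0 -0.073 0 0 0" --pt "0.074 0 -0.073 0 0 0" --pt "0.074 0 -0.073 0 0 0" --pt "0.074 0 -0.073 0 0 0" --pt "0.074 0 -0.073 0 0 0" --pt "0.074 0 -0.073 0 0 0" --pt "0 0 0 0 0 0"

```text
clock: 9.48
tcp_pos: [0.4305, 0.197, 0.1343]
tool_rot: [-1.388, -2.0, -0.578]
force: [1.3, 0.1, -2.6]
grip_width: 0.0635
grasp_force: 55.0
```

```bash
python3 log.py; python3 - <<'E'
from h import *
t=bot.read_camera("top")[:,:,::-1]; s=bot.read_camera("scene")[:,:,::-1]
f=lambda a,x,y,k=4:cv2.resize(a[y-37:y+38,x-50:x+50],(400,300),interpolation=cv2.INTER_CUBIC)
q=proj("scene",[[.434,.184,.14]])[0].astype(int)
a=cv2.convertScaleAbs(f(t,400,150),alpha=1.3);b=f(s,q[0],q[1]);c=f(s,171,302);e=f(t,400,248)
cv2.imwrite("pics/l1.png",np.vstack([np.hstack([a,b]),np.hstack([c,e])]))
E
```

```text
[0.068, 0.504, -0.117, 2.023, -0.8, 1.074, 0.876]
```

View pics/l1.png

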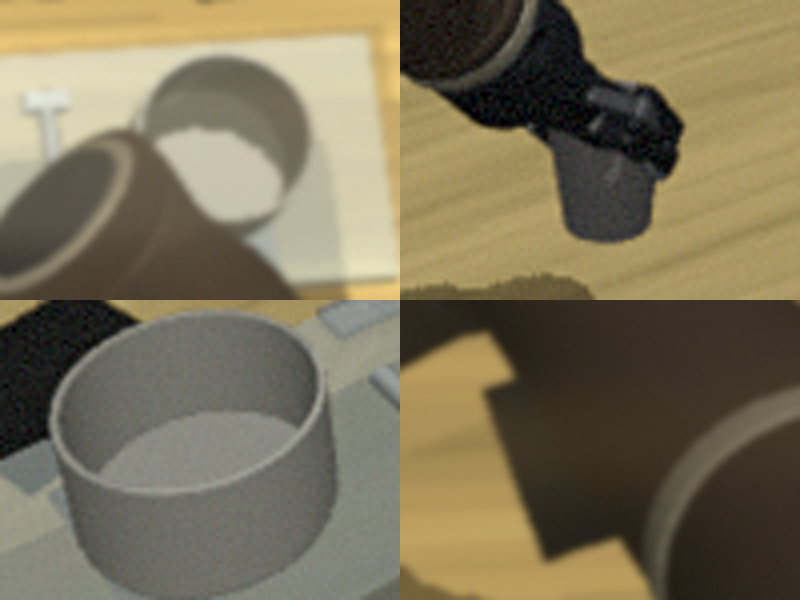

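```bash
python3 - <<'E'
from h import *
print(back("top",403.8,150.5,.145),back("scene",168,290.6,.145))
c=back("scene",168,290.6,.145);P=proj("scene",ring(c,.05,.145));print(P.min(0),P.max(0))
P=proj("top",ring(c,.05,.145));print(P.min(0),P.max(0))
E
```

```text
[ 0.65178404 -0.14345251  0.145     ] [ 0.66806532 -0.15225376  0.145     ]
[132.50137211 268.62128469] [202.45035264 315.7940057 ]
[384.42100146 122.24507966] [429.54119346 164.8872302 ]
```

```bash
sed -i 's/lip=.02/lip=.015/;s/tin=np.array(\[[^]]*\])/tin=np.array([.661,-.149])/' plan.py; sed -i 's/1-th\/d(70)/1-th\/d(80)/;s/.08\*k\]/.10*k]/' s2.py; python3 - <<'E'
from s2 import *
L=d(45)
for al,sg in((90,0),(110,0),(130,0),(110,-20)):
    a,s=d(al),d(sg);T=fk(q00);S=[(T[:3,3],T[:3,:3])]+[(np.array([.5,.05,.28]),tool(L,a+s))]+[pourk(L,d(t),a,s) for t in(0,25,50,75,100,125)]
    u=upright(pad,.005,L,a+s);S+=[pourk(L,d(t),a,s) for t in(75,50,25,0)]+[upright(pad,.15,L,a+s),u]
    q=q00;print(al,sg)
    for i in range(len(S)-1):
        q,o=seg(q,S[i],S[i+1],4);print(" ",round(max(r[1] for r in o)*1e3,1),q.round(2),"m",round(min(min((r[0]-LO).min(),(HI-r[0]).min()) for r in o),2),S[i+1][0].round(3),round(bodymin(*S[i+1]),3))
E
```

```text
90 0
  0.0 [ 0.25  0.32  0.04  1.87 -0.79  1.33  0.64] m 0.23 [0.5  0.05 0.28] 0.301
  0.0 [ 0.48  0.79  0.09  1.23 -0.71  1.62  0.71] m 0.23 [ 0.661 -0.196  0.222] 0.243
  0.0 [ 0.25  0.64  0.22  1.36 -0.46  1.33  0.59] m 0.3 [ 0.661 -0.194  0.203] 0.256
  0.0 [-0.08  0.58  0.39  1.5  -0.14  1.08  0.32] m 0.59 [ 0.661 -0.192  0.189] 0.258
  0.0 [-0.45  0.67  0.63  1.61  0.19  0.94 -0.05] m 0.81 [ 0.661 -0.186  0.176] 0.218
  0.0 [-0.72  0.89  0.85  1.65  0.42  0.93 -0.34] m 0.59 [ 0.661 -0.189  0.187] 0.194
  0.0 [-0.85  1.2   0.99  1.65  0.56  0.99 -0.57] m 0.45 [ 0.661 -0.188  0.199] 0.169
  0.0 [-0.45  0.67  0.64  1.61  0.18  0.94 -0.04] m 0.51 [ 0.661 -0.186  0.176] 0.218
  0.0 [-0.09  0.58  0.41  1.5  -0.16  1.08  0.33] m 0.77 [ 0.661 -0.192  0.189] 0.258
  0.0 [ 0.23  0.65  0.24  1.36 -0.48  1.34  0.6 ] m 0.51 [ 0.661 -0.194  0.203] 0.256
  0.0 [ 0.47  0.79  0.11  1.23 -0.72  1.62  0.71] m 0.23 [ 0.661 -0.196  0.222] 0.243
  0.0 [ 0.52  0.52  0.14  1.83 -0.67  1.4   0.98] m 0.29 [ 0.453 -0.133  0.187] 0.208
  0.0 [ 0.55  0.74  0.1   1.89 -0.73  1.19  1.16] m 0.3 [ 0.453 -0.133
[... 2667 characters left out ...]
  0.177] 0.203
  0.2 [-0.9   0.86  1.06  2.06  1.23  0.19 -1.19] m 0.06 [ 0.679 -0.185  0.188] 0.179
  0.1 [-0.97  1.13  0.99  2.12  1.7   0.56 -1.85] m 0.14 [ 0.678 -0.184  0.2  ] 0.157
  0.0 [-0.23  0.43  0.29  1.91  0.68  0.46 -0.39] m 0.2 [ 0.678 -0.183  0.177] 0.203
  0.0 [ 0.32  0.44 -0.14  1.68  0.05  0.75  0.28] m 0.38 [ 0.68  -0.189  0.189] 0.246
  0.0 [ 0.58  0.61 -0.29  1.42 -0.26  1.15  0.5 ] m 0.7 [ 0.681 -0.191  0.203] 0.249
  0.0 [ 0.7   0.82 -0.37  1.17 -0.45  1.53  0.49] m 0.32 [ 0.682 -0.192  0.222] 0.243
  0.0 [ 0.89  0.52 -0.38  1.83 -0.5   1.3   0.77] m 0.39 [ 0.453 -0.133  0.187] 0.208
  0.0 [ 0.88  0.74 -0.36  1.88 -0.47  1.05  0.89] m 0.54 [ 0.453 -0.133  0.042] 0.063
```

```bash
python3 - <<'E'
from go import *
rows([.5,.05,.28],tool(d(45),d(90)),12)
E
```

```text
n 12 row [-0.008, 0.042, -0.225, -0.013, -0.0, 0.013] mm/row 18.3 deg/row 1.71
```

Call:
send_rows --pt "-0.004 0.021 -0.112 -0.007 0 0.006" --pt "-0.008 0.042 -0.225 -0.013 0 0.013" --pt "-0.008 0.042 -0.225 -0.013 0 0.013" --pt "-0.008 0.042 -0.225 -0.013 0 0.013" --pt "-0.008 0.042 -0.225 -0.013 0 0.013" --pt "-0.008 0.042 -0.225 -0.013 0 0.013" --pt "-0.008 0.042 -0.225 -0.013 0 0.013" --pt "-0.008 0.042 -0.225 -0.013 0 0.013" --pt "-0.008 0.042 -0.225 -0.013 0 0.013" --pt "-0.008 0.042 -0.225 -0.013 0 0.013" --pt "-0.008 0.042 -0.225 -0.013 0 0.013" --pt "-0.008 0.042 -0.225 -0.013 0 0.013" --pt "-0.004 0.021 -0.112 -0.007 0 0.006" --pt "0 0 0 0 0 0"

```text
clock: 10.75
tcp_pos: [0.501, 0.0481, 0.2812]
tool_rot: [-1.753, -1.767, -0.73]
force: [-0.3, -0.4, -3.0]
grip_width: 0.0639
grasp_force: 55.2
```

```bash
python3 log.py; python3 - <<'E'
from go import *
from s2 import pourk
rows(*pourk(d(45),0,d(90),0),15)
E
```

```text
[0.253, 0.32, 0.045, 1.867, -0.783, 1.335, 0.65]
n 15 row [-0.179, 0.132, -0.109, -0.0, -0.0, 0.0] mm/row 19.8 deg/row 0.03
```

Call:
send_rows --pt "-0.09 0.066 -0.055 0 0 0" --pt "-0.179 0.132 -0.109 0 0 0" --pt "-0.179 0.132 -0.109 0 0 0" --pt "-0.179 0.132 -0.109 0 0 0" --pt "-0.179 0.132 -0.109 0 0 0" --pt "-0.179 0.132 -0.109 0 0 0" --pt "-0.179 0.132 -0.109 0 0 0" --pt "-0.179 0.132 -0.109 0 0 0" --pt "-0.179 0.132 -0.109 0 0 0" --pt "-0.179 0.132 -0.109 0 0 0" --pt "-0.179 0.132 -0.109 0 0 0" --pt "-0.179 0.132 -0.109 0 0 0" --pt "-0.179 0.132 -0.109 0 0 0" --pt "-0.179 0.132 -0.109 0 0 0" --pt "-0.179 0.132 -0.109 0 0 0" --pt "-0.09 0.066 -0.055 0 0 0" --pt "0 0 0 0 0 0" --pt "0 0 0 0 0 0"

```text
clock: 12.25
tcp_pos: [0.6609, -0.192, 0.2181]
tool_rot: [-1.747, -1.766, -0.726]
force: [-0.5, 0.5, -2.7]
grip_width: 0.0635
grasp_force: 55.3
```

```bash
python3 log.py; python3 - <<'E'
from go import *
from h import *
im=bot.read_camera("wrist")[:,:,::-1].copy();sc=bot.read_camera("scene")[:,:,::-1].copy()
for n,a in(("wrist",im),("scene",sc)):
  for c,col in(((.661,-.149),(0,0,255)),((.6574,-.1467),(0,255,0))):
    cv2.polylines(a,[proj(n,ring(c,.05,.145)).round().astype(int)],True,col,1)
cv2.imwrite("pics/w2.png",np.hstack([cv2.resize(im,(400,300)),sc[170:390,40:340][:, :].copy() if 0 else cv2.resize(sc[170:395,40:340],(400,300))]))
E
```

```text
[0.455, 0.806, 0.132, 1.205, -0.73, 1.64, 0.723]
```

View pics/w2.png

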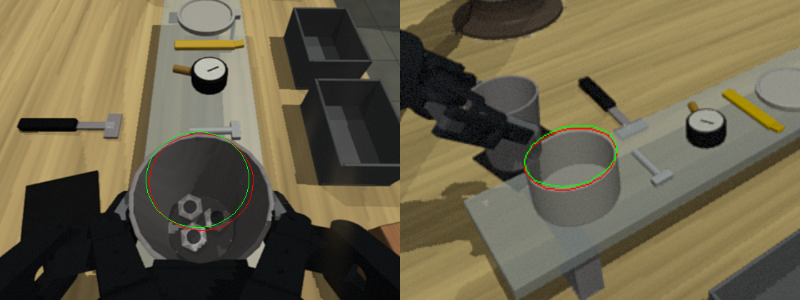

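The cup (with nuts visible) hangs just short of the tin. The projected tin rim agrees with the image to 2–3 px. Working out the tipping rows.

```bash
python3 - <<'E'
from go import *
from s2 import pourk
import go
class F: pass
s=bot.state();cur=(np.array(s["tcp_pos"]),s["tool_rot"])
for th,n in((40,8),(80,8),(100,8),(118,8)):
    class B:
        @staticmethod
        def state(): return dict(tcp_pos=cur[0],tool_rot=cur[1])
    go.bot=B; p,M=pourk(d(45),d(th),d(90),0);print(th,p.round(3));rows(p,M,n);cur=(p,R.from_matrix(M).as_rotvec())
E
```

```text
40 [ 0.661 -0.193  0.194]
n 8 row [-0.022, 0.0, 0.034, -0.0, -0.056, 0.001] mm/row 3.3 deg/row 5.02
80 [ 0.661 -0.184  0.174]
n 8 row [0.021, 0.0, 0.028, -0.0, -0.056, 0.0] mm/row 2.8 deg/row 5.0
100 [ 0.661 -0.189  0.187]
n 8 row [-0.02, -0.0, -0.01, -0.0, -0.028, 0.0] mm/row 1.8 deg/row 2.5
118 [ 0.661 -0.189  0.196]
n 8 row [-0.013, 0.0, -0.007, 0.0, -0.025, -0.0] mm/row 1.2 deg/row 2.25
```

Call:
send_rows --pt "-0.022 0 0.034 0 -0.056 0" --pt "-0.022 0 0.034 0 -0.056 0" --pt "-0.022 0 0.034 0 -0.056 0" --pt "-0.022 0 0.034 0 -0.056 0" --pt "-0.022 0 0.034 0 -0.056 0" --pt "-0.022 0 0.034 0 -0.056 0" --pt "-0.022 0 0.034 0 -0.056 0" --pt "-0.022 0 0.034 0 -0.056 0" --pt "0.021 0 0.028 0 -0.056 0" --pt "0.021 0 0.028 0 -0.056 0" --pt "0.021 0 0.028 0 -0.056 0" --pt "0.021 0 0.028 0 -0.056 0" --pt "0.021 0 0.028 0 -0.056 0" --pt "0.021 0 0.028 0 -0.056 0" --pt "0.021 0 0.028 0 -0.056 0" --pt "0.021 0 0.028 0 -0.056 0"

```text
clock: 13.68
tcp_pos: [0.6611, -0.1837, 0.1754]
tool_rot: [1.853, 1.874, -0.592]
force: [-0.1, -0.0, -2.9]
grip_width: 0.0635
grasp_force: 55.4
```

```bash
python3 log.py; python3 - <<'E'
from go import *
from s2 import pourk
rows(*pourk(d(45),d(118),d(90),0),16)
s=bot.state();print(R.from_rotvec(s["tool_rot"]).as_matrix().round(3))
E
```

```text
[-0.543, 0.664, 0.665, 1.662, 0.289, 0.931, -0.155]
n 16 row [-0.016, -0.0, -0.007, 0.0, -0.026, 0.0] mm/row 1.4 deg/row 2.34
[[-0.008  1.     0.01 ]
 [ 0.813  0.013 -0.582]
 [-0.582  0.003 -0.813]]
```

Call:
send_rows --pt "-0.02 0 -0.01 0 -0.028 0" --pt "-0.02 0 -0.01 0 -0.028 0" --pt "-0.02 0 -0.01 0 -0.028 0" --pt "-0.02 0 -0.01 0 -0.028 0" --pt "-0.02 0 -0.01 0 -0.028 0" --pt "-0.02 0 -0.01 0 -0.028 0" --pt "-0.02 0 -0.01 0 -0.028 0" --pt "-0.02 0 -0.01 0 -0.028 0" --pt "-0.013 0 -0.007 0 -0.025 0" --pt "-0.013 0 -0.007 0 -0.025 0" --pt "-0.013 0 -0.007 0 -0.025 0" --pt "-0.013 0 -0.007 0 -0.025 0" --pt "-0.013 0 -0.007 0 -0.025 0" --pt "-0.013 0 -0.007 0 -0.025 0" --pt "-0.013 0 -0.007 0 -0.025 0" --pt "-0.013 0 -0.007 0 -0.025 0" --pt "0 0 0 0 0 0" --pt "0 0 0 0 0 0" --pt "0 0 0 0 0 0" --pt "0 0 0 0 0 0"

```text
clock: 15.35
tcp_pos: [0.6611, -0.1905, 0.1983]
tool_rot: [1.409, 1.421, -1.052]
force: [-0.6, -0.4, -1.6]
grip_width: 0.0636
grasp_force: 55.3
```

Call:
send_rows --pt "0 0 0 0 -0.025 0" --pt "0 0 0 0 -0.025 0" --pt "0 0 0 0 0.025 0" --pt "0 0 0 0 0.025 0" --pt "0 0 0 0 0 0" --pt "0 0 0 0 0 0" --pt "0 0 0 0 0 0"

```text
clock: 15.93
tcp_pos: [0.661, -0.1904, 0.1978]
tool_rot: [1.408, 1.42, -1.053]
force: [0.3, -0.1, -1.7]
grip_width: 0.0633
grasp_force: 55.4
```

```bash
python3 log.py; python3 - <<'E'
from h import *
sc=bot.read_camera("scene")[:,:,::-1];t=bot.read_camera("top")[:,:,::-1]
cv2.imwrite("pics/p1.png",np.hstack([cv2.resize(sc[210:360,80:280],(400,300),interpolation=cv2.INTER_CUBIC),cv2.resize(t[90:240,320:520],(400,300),interpolation=cv2.INTER_CUBIC)]))
from go import rows,d
from s2 import pourk
rows(*pourk(d(45),d(70),d(90),0),8)
E
```

```text
[-0.853, 1.058, 0.925, 1.693, 0.59, 1.006, -0.562]
n 8 row [0.026, -0.0, 0.015, 0.001, 0.068, 0.0] mm/row 2.4 deg/row 6.09
```

View pics/p1.png

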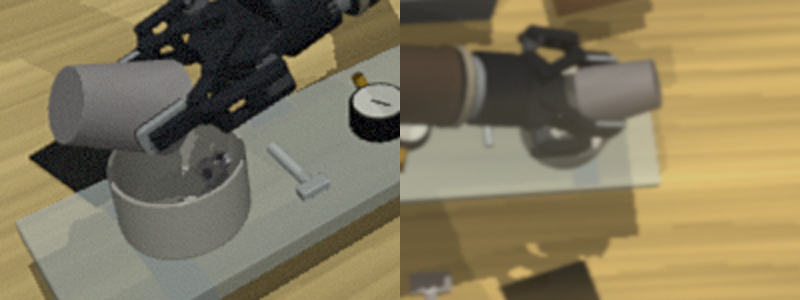

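The cup is tipped with its lip just over the tin, nuts are visible in the tin, and the tin has not moved. Turning the cup back.

Call:
send_rows --pt "0.026 0 0.015 0 0.068 0" --pt "0.026 0 0.015 0 0.068 0" --pt "0.026 0 0.015 0 0.068 0" --pt "0.026 0 0.015 0 0.068 0" --pt "0.026 0 0.015 0 0.068 0" --pt "0.026 0 0.015 0 0.068 0" --pt "0.026 0 0.015 0 0.068 0" --pt "0.026 0 0.015 0 0.068 0"

```text
clock: 16.7
tcp_pos: [0.6612, -0.1873, 0.1799]
tool_rot: [1.972, 1.994, -0.426]
force: [0.6, -0.4, -3.4]
grip_width: 0.0636
grasp_force: 55.3
```

```bash
python3 - <<'E'
from go import rows,d
from s2 import pourk
p,M=pourk(d(45),0,d(90),0);rows(p+[0,0,.06],M,12)
E
```

```text
n 12 row [0.005, 0.0, -0.113, 0.0, 0.064, 0.001] mm/row 9.1 deg/row 5.79
```

Call:
send_rows --pt "0.005 0 -0.113 0 0.064 0" --pt "0.005 0 -0.113 0 0.064 0" --pt "0.005 0 -0.113 0 0.064 0" --pt "0.005 0 -0.113 0 0.064 0" --pt "0.005 0 -0.113 0 0.064 0" --pt "0.005 0 -0.113 0 0.064 0" --pt "0.005 0 -0.113 0 0.064 0" --pt "0.005 0 -0.113 0 0.064 0" --pt "0.005 0 -0.113 0 0.064 0" --pt "0.005 0 -0.113 0 0.064 0" --pt "0.005 0 -0.113 0 0.064 0" --pt "0.005 0 -0.113 0 0.064 0" --pt "0 0 0 0 0 0"

```text
clock: 17.78
tcp_pos: [0.6586, -0.2015, 0.2767]
tool_rot: [-1.762, -1.762, -0.716]
force: [-1.0, -1.3, -3.5]
grip_width: 0.0635
grasp_force: 55.5
```

```bash
python3 log.py; python3 - <<'E'
from h import *
w=bot.read_camera("wrist")[:,:,::-1];sc=bot.read_camera("scene")[:,:,::-1]
cv2.imwrite("pics/p2.png",np.hstack([cv2.resize(w,(400,300)),cv2.resize(sc[250:362,105:255],(400,300),interpolation=cv2.INTER_CUBIC)]))
from go import *
rows(*upright(pad,.12,d(45),d(90)),14)
E
```

```text
[0.444, 0.764, 0.177, 1.144, -0.744, 1.731, 0.668]
n 14 row [-0.035, -0.185, 0.118, -0.0, 0.001, 0.0] mm/row 17.8 deg/row 0.06
```

View pics/p2.png

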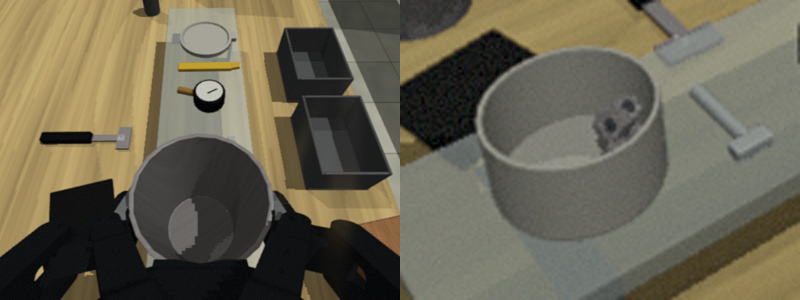

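The cup is empty and the nuts lie in the tin. Carrying the cup to the pad.

Call:
send_rows --pt "-0.018 -0.09 0.059 0 0 0" --pt "-0.035 -0.185 0.118 0 0 0" --pt "-0.035 -0.185 0.118 0 0 0" --pt "-0.035 -0.185 0.118 0 0 0" --pt "-0.035 -0.185 0.118 0 0 0" --pt "-0.035 -0.185 0.118 0 0 0" --pt "-0.035 -0.185 0.118 0 0 0" --pt "-0.035 -0.185 0.118 0 0 0" --pt "-0.035 -0.185 0.118 0 0 0" --pt "-0.035 -0.185 0.118 0 0 0" --pt "-0.035 -0.185 0.118 0 0 0" --pt "-0.035 -0.185 0.118 0 0 0" --pt "-0.035 -0.185 0.118 0 0 0" --pt "-0.035 -0.185 0.118 0 0 0" --pt "-0.018 -0.09 0.059 0 0 0" --pt "0 0 0 0 0 0" --pt "0 0 0 0 0 0"

```text
clock: 19.3
tcp_pos: [0.4545, -0.1329, 0.1595]
tool_rot: [-1.756, -1.779, -0.717]
force: [0.7, -1.1, -1.5]
grip_width: 0.0635
grasp_force: 55.4
```

```bash
python3 log.py; python3 - <<'E'
from go import *
rows(*upright(pad,.010,d(45),d(90)),10)
E
```

```text
[0.486, 0.554, 0.168, 1.84, -0.687, 1.37, 1.025]
n 10 row [-0.099, -0.002, 0.1, -0.0, 0.001, 0.001] mm/row 11.3 deg/row 0.1
```

Call:
send_rows --pt "-0.099 -0.002 0.1 0 0.001 0" --pt "-0.099 -0.002 0.1 0 0.001 0" --pt "-0.099 -0.002 0.1 0 0.001 0" --pt "-0.099 -0.002 0.1 0 0.001 0" --pt "-0.099 -0.002 0.1 0 0.001 0" --pt "-0.099 -0.002 0.1 0 0.001 0" --pt "-0.099 -0.002 0.1 0 0.001 0" --pt "-0.099 -0.002 0.1 0 0.001 0" --pt "-0.08 -0.002 0.08 0 0.001 0" --pt "-0.06 -0.002 0.06 0 0.001 0" --pt "0 0 0 0 0 0" --pt "0 0 0 0 0 0"

```text
clock: 20.3
tcp_pos: [0.4522, -0.1334, 0.0528]
tool_rot: [-1.746, -1.765, -0.73]
force: [0.2, 0.4, -0.9]
grip_width: 0.0637
grasp_force: 55.4
```

```bash
python3 log.py; python3 - <<'E'
from go import *
rows(*upright(pad,.006,d(45),d(90)),4)
s=bot.state();print(R.from_rotvec(s["tool_rot"]).as_matrix().round(3),s["force"])
E
```

```text
[0.518, 0.729, 0.138, 1.869, -0.741, 1.23, 1.162]
n 4 row [-0.022, 0.002, 0.022, -0.001, -0.001, 0.001] mm/row 2.5 deg/row 0.17
[[-0.008  1.    -0.007]
 [ 0.703  0.01   0.711]
 [ 0.711  0.001 -0.703]] [ 0.23478846  0.35787463 -0.93331259]
```

Call:
send_rows --pt "-0.022 0.002 0.022 0 0 0" --pt "-0.022 0.002 0.022 0 0 0" --pt "-0.022 0.002 0.022 0 0 0" --pt "-0.022 0 0.022 0 0 0" --pt "0 0 0 0 0 0" --pt "0 0 0 0 0 0" --pt "0 0 0 0 0 0"

```text
clock: 20.88
tcp_pos: [0.4528, -0.1334, 0.0431]
tool_rot: [-1.746, -1.766, -0.73]
force: [0.2, -0.2, -0.4]
grip_width: 0.0637
grasp_force: 55.4
```

Call:
send_rows --pt "-0.01 0 0.01 0 0 0" --pt "0 0 0 0 0 0" --pt "0 0 0 0 0 0"

```text
clock: 21.13
tcp_pos: [0.453, -0.1333, 0.0424]
tool_rot: [-1.746, -1.766, -0.73]
force: [-0.3, -1.3, 5.4]
grip_width: 0.0633
grasp_force: 55.2
```

Contact with the pad (+6 N). Release and look at the state.

Call:
send_rows --pt "0 0 0 0 0 0" --pt "0 0 0 0 0 0" --pt "0 0 0 0 0 0" --pt "0 0 0 0 0 0" --pt "0 0 0 0 0 0" --pt "0 0 0 0 0 0" --pt "0 0 0 0 0 0" --pt "0 0 0 0 0 0" --claw 1 --newtons 20

```text
clock: 21.8
tcp_pos: [0.4528, -0.1334, 0.0419]
tool_rot: [-1.746, -1.766, -0.73]
force: [0.8, -0.8, 0.2]
grip_width: 0.0857
grasp_force: 0.0
```

Call:
send_rows --pt "0 0 -0.06 0 0 0" --pt "0 0 -0.1 0 0 0" --pt "0 0 -0.15 0 0 0" --pt "0 0 -0.15 0 0 0" --pt "0 0 -0.15 0 0 0" --pt "0 0 -0.15 0 0 0" --pt "0 0 -0.15 0 0 0" --pt "0 0 -0.15 0 0 0" --pt "0 0 -0.15 0 0 0" --pt "0 0 -0.15 0 0 0" --pt "0 0 -0.15 0 0 0" --pt "0 0 -0.15 0 0 0" --pt "0 0 0 0 0 0" --pt "0 0 0 0 0 0"

```text
clock: 22.97
tcp_pos: [0.4538, -0.2283, 0.1356]
tool_rot: [-1.747, -1.766, -0.73]
force: [0.5, 0.4, -0.3]
grip_width: 0.0855
grasp_force: 0.0
```

```bash
python3 log.py; python3 - <<'E'
from h import *
w=bot.read_camera("top")[:,:,::-1].copy();sc=bot.read_camera("scene")[:,:,::-1].copy()
for n,a in(("top",w),("scene",sc)):
  for r,z in((.034,.08),(.0255,.005)):
    cv2.polylines(a,[proj(n,ring((.453,-.1466),r,z)).round().astype(int)],True,(0,0,255),1)
cv2.imwrite("pics/f.png",np.hstack([cv2.resize(w[110:290,300:540],(400,300),interpolation=cv2.INTER_CUBIC),cv2.resize(sc[205:355,80:280],(400,300),interpolation=cv2.INTER_CUBIC)]))
E
```

```text
[0.597, 0.686, 0.203, 1.678, -0.646, 1.471, 1.104]
```

View pics/f.png

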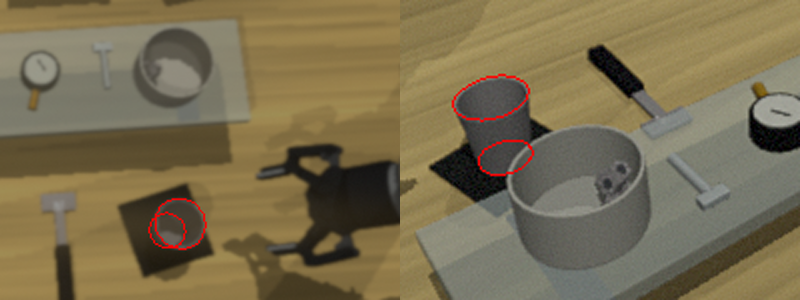

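The cup stands upright in the middle of the pad, and the tin is unmoved. A count of the nuts needs a view from the other side, so I look into the tin with the wrist camera.

Call:
send_rows --pt "0.2 0 -0.2 0 0 0" --pt "0.083 0.184 -0.098 0 0 0" --pt "0.083 0.184 -0.098 0 0 0" --pt "0.083 0.184 -0.098 0 0 0" --pt "0.083 0.184 -0.098 0 0 0" --pt "0.083 0.184 -0.098 0 0 0" --pt "0.083 0.184 -0.098 0 0 0" --pt "0.083 0.184 -0.098 0 0 0" --pt "0.083 0.184 -0.098 0 0 0" --pt "0.083 0.184 -0.098 0 0 0" --pt "0.083 0.184 -0.098 0 0 0" --pt "0.083 0.184 -0.098 0 0 0" --pt "0.083 0.184 -0.098 0 0 0" --pt "0.083 0.184 -0.098 0 0 0" --pt "0 0 0 0 0 0" --pt "0 0 0 0 0 0"

```text
clock: 24.4
tcp_pos: [0.645, -0.2366, 0.2904]
tool_rot: [-1.744, -1.766, -0.729]
force: [0.0, 0.2, -0.4]
grip_width: 0.0855
grasp_force: 0.0
```

```bash
python3 log.py; python3 - <<'E'
from h import *
w=bot.read_camera("wrist")[:,:,::-1].copy()
q=proj("wrist",[[.661,-.149,.12]])[0].astype(int);print(q)
c=w[max(0,q[1]-90):q[1]+90,max(0,q[0]-120):q[0]+120]
cv2.imwrite("pics/t.png",np.hstack([cv2.resize(w,(400,300)),cv2.resize(c,(400,300),interpolation=cv2.INTER_CUBIC)]))
E
```

```text
[0.497, 0.78, 0.176, 1.089, -0.737, 1.797, 0.692]
[298 243]
```

View pics/t.png

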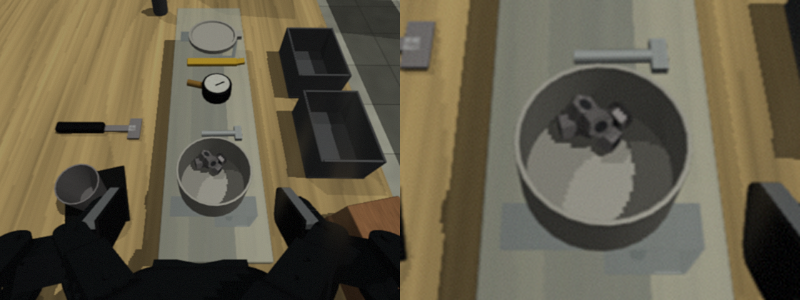

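The heap of nuts sits in the tin at about (590,125) in the crop. None lies outside, and the cup is empty on the pad. Handing in.

```bash
python3 -c "
from workcell import bot
print(bot.sign_off())"
```

```text
the job is handed in; nothing more can be done
None
```

The nuts were poured into the tin, which stayed in place on the shelf, and the empty cup stands upright in the middle of the pad; I handed the job in at about 24 s. The last pictures show the nuts heaped in the tin and none seen outside it or in the cup, though I could not count all six singly, and the hand-in gave no verdict.

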